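Hold the drive collar on the trimmer spindle's set-screw flat

TASK

The disc is off this dental-lab trimmer and its drive collar has to go back on: take hold of the upright spindle with the fingers on its set-screw flat and turn it until the flat squarely faces the hole in the key guide, then fetch the collar that has a set screw and lower it over the spindle with its screw pointing at that hole. Finish while still gripping the collar, held level and still in mid-air on the spindle, clear of the bearing cap, with the screw level and in line with the guide's hole so that a key could pass straight through to it. Leave the spacer ring, plaster cast, jar, spatula and brush where they are.

Things in the scene. Friction and masses are not known exactly. Their poses are not given: they have to be found in the camera images.
- spindle_axis (a point): Spindle axis at the top of the bearing cap (dark disc 60 mm wide on the fixed motor housing, 60 mm above the bench); z up the spindle, x towards the key guide. The steel spindle rises 62 mm from here, 24 mm thick with one flat along it, 8 mm from the axis, 16.5 mm wide: 20 mm across the flat, 24 mm elsewhere; its top 6 mm tapers in by 4 mm. Fingers closed on the flat pull it square. Base 120 x 120 mm.
- spindle (a joint): Turn of the spindle about its upright axis, rad. 0: the flat faces the key guide (+x of spindle_axis); grows anticlockwise seen from above. Starts 0.5 to 1.4. Turns with a light drag (0.04 N m) and stays where it is left; it does not turn past 3.1 either way.
- flat: The flat of the spindle; origin at the centre of its surface, 28 mm above the bearing cap and 8 mm from the axis, its x pointing straight out of the flat.
- guide_hole (a point): Centre of the 12 mm square hole through the key guide, an upright aluminium plate 44 mm wide, 10 mm thick, fixed to the housing; the hole is 83 mm from the spindle axis along +x of spindle_axis and 25 mm above the bearing cap, the plate's top 38 mm above the cap. Axes as spindle_axis.
- collar_mid (a point): Centre, half-way up, of the loose steel drive collar: 52 mm wide, 30 mm tall, 0.2 to 0.4 kg, standing on the bench. z up the bore, x towards its one set screw. The through bore is D-shaped: 26.4 mm wide, with a flat 9.2 mm from the axis on the screw side, so it slides on only with the screw over the spindle's flat, with 1.2 mm clearance all round.
- collar_screw (a point): Outer end of the collar's set screw, a 12 mm thick dark stub that sticks out 8 mm from the collar's side, half-way up: 34 mm from the bore's axis along +x of collar_mid. Axes as collar_mid.
- collar: The same collar; origin at the centre of its underside, axes as collar_mid.
- spacer: Plain steel spacer ring, no screw, 60 mm outer diameter, round bore 27 mm, 16 mm tall, lying flat on the bench; leave it. Origin under its centre.
- cast: Plaster dental cast 55 x 66 mm, 27 mm high with a row of teeth; leave it. Origin under its centre.
- jar: Small amber jar with white lid, 50 mm across, 55 mm tall; leave it. Origin under its centre.
- spatula: Narrow wax spatula with wooden handle, 170 mm long, 12 mm thick, lying between robot and housing; leave it.
- brush: White-handled bench brush, 160 mm long, 12 mm thick, lying to the robot's left; leave it.
There are look-alikes about, which are no part of the job. Leave any blue or purple look-alike of the part that bears spindle_axis alone. Leave any purple look-alike of the collar alone.

How it is judged:
By the outcome, as a careful person would: the job done as asked, in the order asked, and still so for the second after the job is handed in, while the arm keeps its last pose, push and grip.
It also fails if it takes over 58 s, if anything falls off the work surface, if the arm or the gripper's body presses on something with over 40 N, if the wrist force passes 120 N, or if a joint passes its speed limit or range.

ROBOT

A 6-joint arm with a two-finger parallel gripper is mounted at the origin on the work surface. World frame = base frame: x ahead of the robot, y to its left, z up, the work surface at z = 0. Lengths are in m, angles in rad, forces in N, time in s.
With the tool pointing down it reaches from about 0.275 to 0.75 m from the base axis. Payload 10.2 kg.
Tool frame: the origin (TCP) lies at the very end of the fingers, on their centre line; the grasp point (between the pads) lies 19 mm behind it (grip_point_offset is the z of the grasp point in the tool frame, in m); z points along the fingers, y is the direction in which the jaws open and shut (so a half turn about z gives the same grasp; the last joint's range is limited). The gripper opens to 88 mm and grips with 3 to 60 N. Pads are 18 mm wide; open, the fingers measure 123 mm over their backs; the gripper's body (75 mm by 187 mm) begins 45 mm behind the grasp point.
Start: joints at [-1.335, 0.313, 1.498, -0, 1.331, -0.223], TCP at [0.232, -0.471, 0.239] pointing down, gripper open.
Joint ranges: [-2.94, 2.94], [-0.97, 2.17], [0.19, 2.56], [-1.23, 4.37], [0.02, 3.11], [-2.88, 2.88]. Speed limits (rad/s): [2.39, 2.39, 3.01, 3.14, 3.14, 3.14].

INTERFACE

Orientations are given as a unit quaternion [x, y, z, w].
In Python, from station import read_state, read_camera, get_calibration, sign_off, grip_point_offset gives the robot as it stands. The module is installed in compiled form; this text tells all that it offers.
- The arm moves only by the tool apply_moves, never from a script. Its argument "motion" is a list of rows, each a list of 3 entries, a list of its own where there are three numbers: the turn, a rotation vector about the tool's x, y, z in rad, then the shift along the tool's x, y, z in cm, then the opening, from -1 (shut) to 1 (fully open), so that 0 is half open. A call has 1 to 20 rows; each row shifts and turns the commanded pose from where the row before left it, along the tool's axes as they then stand; what a row does not reach is not made up. A row lasts 1/10 s, in which the tool goes at most 50 mm and 8.59 degrees, less where a joint would pass 70% of its speed; a pose out of reach is approached as far as the arm can. A call is refused whole if a number of a shift passes 5 or a number of a turn 0.15, either way. A call with a gripper value outside its range is refused whole. The fingers move at their own pace and stop on an object; the grip force is fixed at half the most. Time passes only in rows, so rows that do not move let the fingers close. It gives the time, the measured TCP pose, the force and the opening at its end, in the units of the state.
- read_state(): the state, without advancing time (a new reading comes with each control period).
- read_camera(name): name is "scene" or "top" or "wrist"; returns the picture (480x640x3 uint8, blue, green, red); there is no depth.
- get_calibration(name): a dict with "fx", "fy", "cx", "cy" (pixels), "rvec" (rotation vector, rad) and "tvec" (3), from world to camera coordinates, as OpenCV has them. Camera axes: x right, y down, z forward; pixel columns grow to the right and rows downward; lengths in m; the calibration is good to about 2 mm. A picture is of the moment at which its call begins: read the wrist's pose just before it. get_calibration takes no time and is no camera call; for the wrist camera it gives the pose at the moment of the call.
- sign_off(): hands the job in, once; it reports no verdict.
The state is a dict: "clock": time; "joint_pos": joint angles; "qvel": joint speeds; "joint_efforts": joint torques, N m; "position": TCP position; "tcp_rot": TCP orientation; "contact_force": force on the tool from outside, world axes, zero at the start; "torque": the same for the moment, N m; "grip_width": finger opening in m.
Only numpy, scipy, OpenCV 4.12 (cv2) and the standard library are available. Lean on these libraries where they do the work, as an engineer would, in place of code of your own. Each camera call takes 0.05 s, during which the arm holds its last target.

## Working session

There is one attempt and no reset: what is moved stays moved. The work goes in short steps, Python scripts to look and compute and a tool call to move; the robot and the scene stay as the last step left them, time stands still between calls to the robot, and variables do not carry over. Pictures are saved under pics/ and viewed, and the job is handed in when it is done.

Besides the shell and the picture viewer there is one more tool, called after "Emit:" as name(argument=value, ...) on one line, values as JSON. apply_moves: Moves the arm, as the interface text tells. Its arguments: {"type":"object","properties":{"motion":{"type":"array"}},"required":["motion"]}

```bash
mkdir -p pics
cat > h.py <<'E'
import numpy as np, cv2
from station import *
from scipy.spatial.transform import Rotation as R
def snap(n,f):
    im=read_camera(n); cv2.imwrite('pics/'+f+'.png',im); return im
def ray(n,u,v,z,c=None):
    c=c or get_calibration(n); Rm=cv2.Rodrigues(np.array(c['rvec'],float))[0]; t=np.array(c['tvec'],float).ravel()
    d=Rm.T@np.array([(u-c['cx'])/c['fx'],(v-c['cy'])/c['fy'],1]); o=-Rm.T@t
    return o+d*(z-o[2])/d[2]
def proj(n,P,c=None):
    c=c or get_calibration(n); Rm=cv2.Rodrigues(np.array(c['rvec'],float))[0]
    q=Rm@np.array(P,float)+np.array(c['tvec'],float).ravel(); return np.array([c['fx']*q[0]/q[2]+c['cx'],c['fy']*q[1]/q[2]+c['cy']])
E
python3 - <<'E'
from h import *
for n in ['scene','top','wrist']:
    snap(n,n+'0'); c=get_calibration(n); print(n,c)
    Rm=cv2.Rodrigues(np.array(c['rvec'],float))[0]; print(-Rm.T@np.array(c['tvec']).ravel())
print(read_state(), grip_point_offset)
E
```

```text
scene {'fx': 468.4475186162688, 'fy': 468.4475186162688, 'cx': 313.5192327653787, 'cy': 241.07399876959096, 'rvec': array([ 1.68714728,  2.02204898, -0.71955662]), 'tvec': array([ 0.05770101, -0.35808781,  1.4173132 ])}
[1.14945018 0.17145989 0.88864997]
top {'fx': 475.149401882029, 'fy': 475.149401882029, 'cx': 313.8575108216936, 'cy': 240.57224080603996, 'rvec': array([ 2.15779265, -2.17342638,  0.10270963]), 'tvec': array([0.04915681, 0.52340437, 1.16174951])}
[0.40268888 0.03724138 1.20933254]
wrist {'fx': 404.24372126328075, 'fy': 404.24372126328075, 'cx': 322.01113803532115, 'cy': 237.64378302817406, 'rvec': array([-2.4320196 ,  1.51294083,  0.24128843]), 'tvec': array([-0.52461555, -0.04283594,  0.39295882])}
[ 0.30474117 -0.43493009  0.38657685]
{'clock': 0.15, 'joint_pos': array([-1.33542102e+00,  3.13286207e-01,  1.49819505e+00, -2.95157031e-05,
        1.33099061e+00, -2.23398775e-01]), 'qvel': array([-2.15698184e-03, -3.15220548e-03, -1.73590902e-03,  3.47312230e-05,
       -1.10510969e-03,  1.53159410e-03]), 'joint_efforts': array([ 1.02285423e-03, -4.02305281e+01, -2.52318156e+01,  6.94305450e-02,
        3.43794026e-02, -6.14450664e-05]), 'position': array([ 0.23244003, -0.47055874,  0.238336  ]), 'tcp_rot': array([ 9.73805061e-01,  2.27384058e-01, -1.69662120e-05, -4.39513536e-04]), 'contact_force': array([0.04549118, 0.01533754, 0.28000308]), 'torque': array([-0.01332074, -0.03589626,  0.04233682]), 'grip_width': 0.08800623445848384} -0.0187
```

View pics/scene0.png

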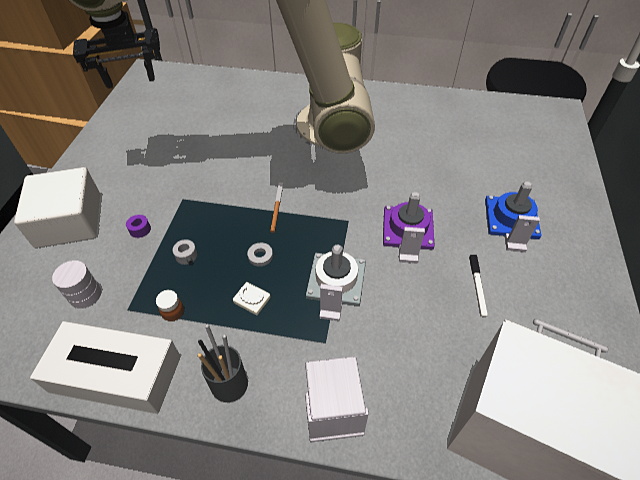

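View pics/top0.png

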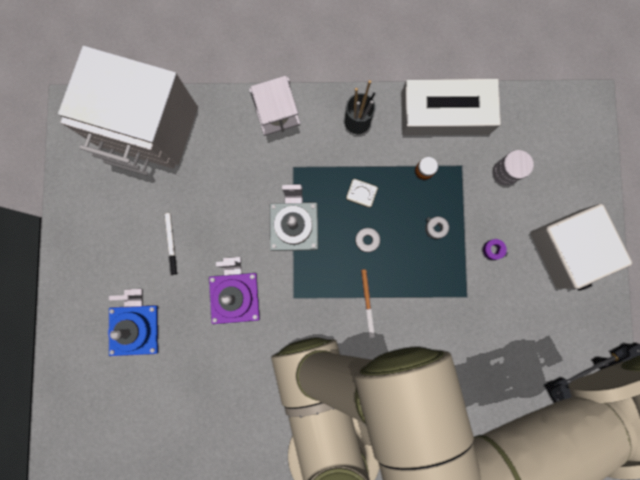

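View pics/wrist0.png

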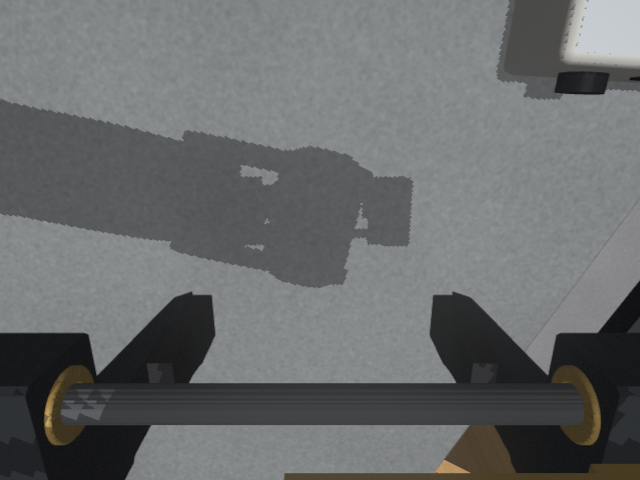

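Run:
```python
from h import *
s=cv2.imread('pics/scene0.png');t=cv2.imread('pics/top0.png')
f=lambda im,x,y,w,h,k:cv2.resize(im[y:y+h,x:x+w],None,fx=k,fy=k,interpolation=cv2.INTER_CUBIC)
a=np.hstack([f(s,150,225,66,50,6),f(s,300,230,66,50,6)][:2])
b=np.hstack([f(t,405,205,66,50,6),f(t,261,180,66,50,6)])
cv2.imwrite('pics/crop0.png',np.vstack([a,b]))
for n,u,v,z in [('top',294,221,.12),('scene',337,250,.12),('top',294,191,.098),('top',438,227,.03),('scene',184,249,.03),('top',368,240,.016),('scene',260,253,.016)]: print(n,u,v,ray(n,u,v,z))
```

```text
top 294 221 [0.56011154 0.09039827 0.12      ]
scene 337 250 [0.56711681 0.09896636 0.12      ]
top 294 191 [0.63528733 0.09128631 0.098     ]
top 438 227 [ 0.55514037 -0.26490867  0.03      ]
scene 184 249 [ 0.55733054 -0.25958515  0.03      ]
top 368 240 [ 0.52527307 -0.09114837  0.016     ]
scene 260 253 [ 0.52806991 -0.08653752  0.016     ]
```

View pics/crop0.png

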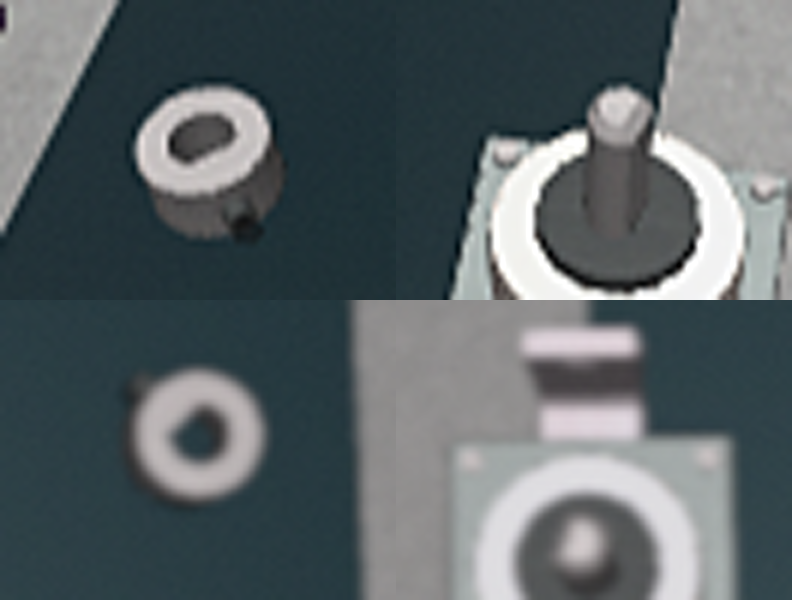

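```bash
cat >> h.py <<'E'
def state():
    s=read_state(); return np.array(s['position']),R.from_quat(s['tcp_rot']),s
def info(target=None,ang=None):
    p,r,s=state(); M=r.as_matrix()
    a=np.arctan2(M[1,0],M[0,0]); print('t',round(s['clock'],2),'p',p.round(4),'xang',a.round(4),'tilt',M[:,2].round(4),'j',np.round(s['joint_pos'],2),'F',np.round(s['contact_force'],1),'T',np.round(s['torque'],2),'w',round(s['grip_width'],4))
    if target is not None: print('shift tool cm',(100*M.T@(np.array(target)-p)).round(2))
    if ang is not None: print('turn about tool z',round(-(ang-a),4), 'j6 after', )
E
python3 - <<'E'
from h import *
c=get_calibration('wrist');Rm=cv2.Rodrigues(c['rvec'])[0];p,r,s=state()
M=r.as_matrix()
print('cam axes in tool',(M.T@Rm.T).round(3)); print('cam pos in tool',M.T@(-Rm.T@c['tvec']-p))
info([.56,.09,.30],2.3)
info([.56,.01,.30],1.57)
E
```

```text
cam axes in tool [[-0.001 -0.951 -0.31 ]
 [ 1.    -0.001 -0.   ]
 [-0.    -0.31   0.951]]
cam pos in tool [ 8.06277652e-02 -5.34647309e-05 -1.48227410e-01]
t 0.15 p [ 0.2324 -0.4706  0.2383] xang 0.4588 tilt [-2.e-04  8.e-04 -1.e+00] j [-1.34  0.31  1.5  -0.    1.33 -0.22] F [0.  0.  0.3] T [-0.01 -0.04  0.04] w 0.088
shift tool cm [ 54.19 -35.76  -6.13]
turn about tool z -1.8412 j6 after
t 0.15 p [ 0.2324 -0.4706  0.2383] xang 0.4588 tilt [-2.e-04  8.e-04 -1.e+00] j [-1.34  0.31  1.5  -0.    1.33 -0.22] F [0.  0.  0.3] T [-0.01 -0.04  0.04] w 0.088
shift tool cm [ 50.65 -28.59  -6.13]
turn about tool z -1.1112 j6 after
```

Emit:
apply_moves(motion=[[[0, 0, 0], [3, -2, -0.35], 1], [[0, 0, 0], [3, -2, -0.35], 1], [[0, 0, 0], [3, -2, -0.35], 1], [[0, 0, 0], [3, -2, -0.35], 1], [[0, 0, 0], [3, -2, -0.35], 1], [[0, 0, 0], [3, -2, -0.35], 1], [[0, 0, 0], [3, -2, -0.35], 1], [[0, 0, 0], [3, -2, -0.35], 1], [[0, 0, 0], [3, -2, -0.35], 1], [[0, 0, 0], [3, -2, -0.35], 1], [[0, 0, 0], [3, -2, -0.35], 1], [[0, 0, 0], [3, -2, -0.35], 1], [[0, 0, 0], [3, -2, -0.35], 1], [[0, 0, 0], [3, -2, -0.35], 1], [[0, 0, 0], [3, -2, -0.35], 1], [[0, 0, 0], [3, -2, -0.35], 1], [[0, 0, 0], [3, -2, -0.35], 1], [[0, 0, 0], [3, -2, -0.35], 1]])

```text
clock: 1.95
position: [0.5577, 0.0927, 0.3016]
tcp_rot: [0.974, 0.227, -0.0, -0.0]
contact_force: [0.1, -0.1, 0.3]
grip_width: 0.0881
```

Emit:
apply_moves(motion=[[[0, 0, -0.12], [0, 0, 0], 1], [[0, 0, -0.12], [0, 0, 0], 1], [[0, 0, -0.12], [0, 0, 0], 1], [[0, 0, -0.12], [0, 0, 0], 1], [[0, 0, -0.12], [0, 0, 0], 1], [[0, 0, -0.12], [0, 0, 0], 1], [[0, 0, -0.12], [0, 0, 0], 1], [[0, 0, -0.12], [0, 0, 0], 1], [[0, 0, -0.12], [0, 0, 0], 1], [[0, 0, -0.12], [0, 0, 0], 1], [[0, 0, -0.12], [0, 0, 0], 1], [[0, 0, -0.12], [0, 0, 0], 1], [[0, 0, 0], [0, 0, 0], 1], [[0, 0, 0], [0, 0, 0], 1]])

```text
clock: 3.35
position: [0.5572, 0.0912, 0.3016]
tcp_rot: [0.583, 0.812, -0.0, -0.0]
contact_force: [-0.8, 0.7, 0.5]
grip_width: 0.0884
```

Run:
```python
from h import *
info(); snap('wrist','w1')
```

```text
t 3.35 p [0.5572 0.0912 0.3016] xang 1.8956 tilt [-3.e-04 -0.e+00 -1.e+00] j [-0.05  0.37  1.26 -0.    1.51 -0.37] F [-0.8  0.7  0.5] T [-0.02 -0.1  -0.02] w 0.0884
```

View pics/w1.png

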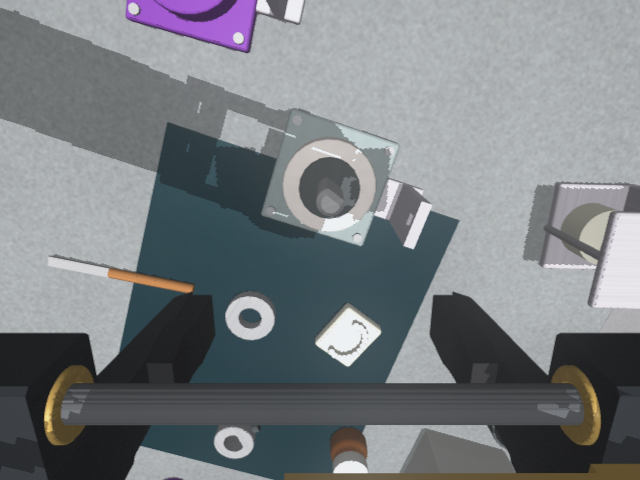

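Run:
```python
from h import *
im=cv2.imread('pics/w1.png')
cv2.imwrite('pics/w1c.png',cv2.resize(im[100:260,250:450],None,fx=4,fy=3.75,interpolation=cv2.INTER_CUBIC))
for u,v,z in [(330,187,.06),(331,197,.122),(420,205,.098),(404,245,.098),(431,192,.098),(300,118,.0),(356,240,0),(396,148,0),(268,212,0)]: print(u,v,ray('wrist',u,v,z))
print(proj('wrist',[.557,.091,.06]),proj('wrist',[.557,.091,.122]))
```

```text
330 187 [0.56246952 0.09867974 0.06      ]
331 197 [0.5610591 0.1020006 0.122    ]
420 205 [0.64078777 0.11561903 0.098     ]
404 245 [0.64153015 0.07605719 0.098     ]
431 192 [0.64540705 0.12957686 0.098     ]
300 118 [0.51272483 0.14828875 0.        ]
356 240 [ 6.16460838e-01  3.83921224e-02 -5.55111512e-17]
396 148 [0.62153538 0.1517117  0.        ]
268 212 [0.50920458 0.03801643 0.        ]
[322.16932009 192.59834486] [322.0992106  207.76827572]
```

View pics/w1c.png

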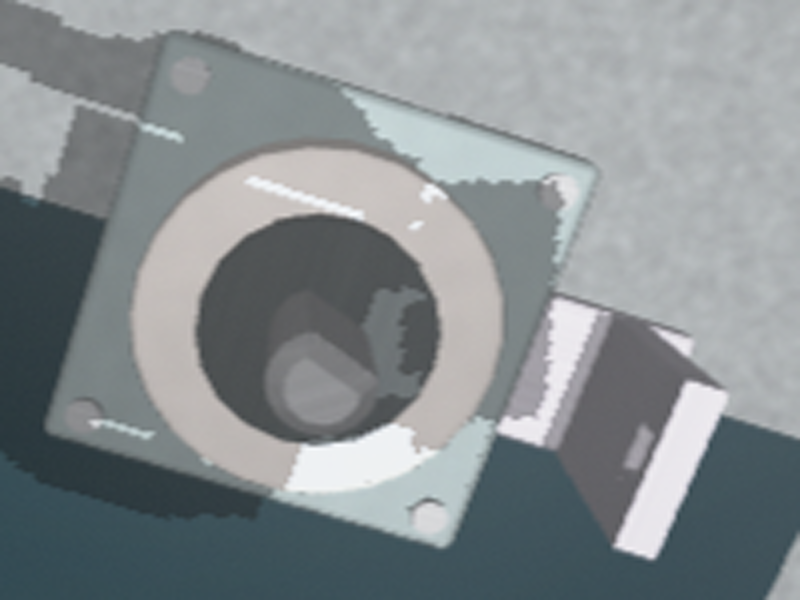

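Run:
```python
from h import *
im=cv2.imread('pics/w1.png')
cp=lambda x,y:(250+x/4-.375,100+y/3.75-.37)
c=get_calibration('wrist')
for q in [(687,380),(727,390),(613,545),(657,560)]: print('guide',ray('wrist',*cp(*q),.098,c).round(4))
g=[ray('wrist',*cp(*q),.098,c) for q in [(687,380),(727,390),(613,545),(657,560)]]
d=(g[0]-g[2])+(g[1]-g[3]); print('guide plate dir minus 90',np.degrees(np.arctan2(d[1],d[0]))-90)
a,b=[ray('wrist',*cp(*q),.116,c) for q in [(312,333),(383,381)]]
e=b-a; print('flat edge',a,b,'len',np.linalg.norm(e),'normal ang',np.degrees(np.arctan2(e[1],e[0]))+90)
# cap: dark pixels inside white ring -> crop ellipse points
pts=[(320,213),(197,325),(441,325),(240,410),(400,412),(250,240),(395,245),(318,440)]
w=np.array([ray('wrist',*cp(*q),.06,c)[:2] for q in pts])
A=np.c_[2*w,np.ones(len(w))];s=np.linalg.lstsq(A,(w**2).sum(1),rcond=None)[0];print('cap c',s[:2],'r',np.sqrt(s[2]+s[:2]@s[:2]))
# white ring outer: unknown z
im2=cv2.imread('pics/top0.png')
```

```text
guide [0.6405 0.1194 0.098 ]
guide [0.6499 0.12   0.098 ]
guide [0.6405 0.0758 0.098 ]
guide [0.6516 0.0754 0.098 ]
guide plate dir minus 90 1.1398447617630865
flat edge [0.55655557 0.10679814 0.116     ] [0.57427404 0.10122841 0.116     ] len 0.01857326716054678 normal ang 72.54966213931792
cap c [0.56227423 0.09776216] r 0.029360934740134365
```

Run:
```python
from h import *
info([.5623,.0978,.25],2.836)
```

```text
t 3.4 p [0.5572 0.0912 0.3016] xang 1.8959 tilt [-3.e-04  0.e+00 -1.e+00] j [-0.05  0.37  1.26  0.    1.51 -0.37] F [ 0.  -0.2  0.2] T [-0.02 -0.1   0.01] w 0.088
shift tool cm [0.46 0.7  5.16]
turn about tool z -0.9401 j6 after
```

Emit:
apply_moves(motion=[[[0, 0, 0], [0.46, 0.7, 2.58], 1], [[0, 0, 0], [0, 0, 2.58], 1], [[0, 0, -0.094], [0, 0, 0], 1], [[0, 0, -0.094], [0, 0, 0], 1], [[0, 0, -0.094], [0, 0, 0], 1], [[0, 0, -0.094], [0, 0, 0], 1], [[0, 0, -0.094], [0, 0, 0], 1], [[0, 0, -0.094], [0, 0, 0], 1], [[0, 0, -0.094], [0, 0, 0], 1], [[0, 0, -0.094], [0, 0, 0], 1], [[0, 0, -0.094], [0, 0, 0], 1], [[0, 0, -0.094], [0, 0, 0], 1], [[0, 0, 0], [0, 0, 0], 1], [[0, 0, 0], [0, 0, 0], 1], [[0, 0, 0], [0, 0, 0], 1]])

```text
clock: 4.9
position: [0.5624, 0.0978, 0.2501]
tcp_rot: [0.152, 0.988, -0.0, -0.0]
contact_force: [0.2, 0.1, 0.6]
grip_width: 0.088
```

Run:
```python
from h import *
info(); im=snap('wrist','w2')
```

```text
t 4.9 p [0.5624 0.0978 0.2501] xang 2.8363 tilt [-1.e-04 -0.e+00 -1.e+00] j [-0.03  0.41  1.34 -0.    1.4  -1.3 ] F [0.2 0.1 0.6] T [ 0.05 -0.13  0.03] w 0.088
```

View pics/w2.png

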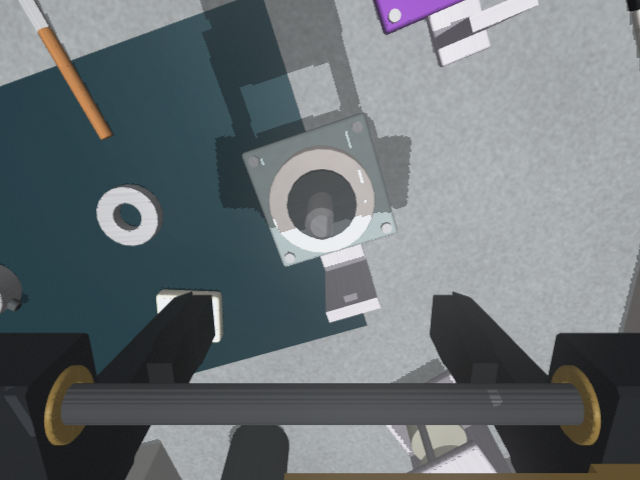

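Run:
```python
from h import *
im=cv2.imread('pics/w2.png')
cv2.imwrite('pics/w2c.png',cv2.resize(im[105:330,240:440],None,fx=2.66,fy=2.66,interpolation=cv2.INTER_CUBIC))
cv2.imwrite('pics/w2d.png',cv2.resize(im[160:250,260:380],None,fx=6,fy=6,interpolation=cv2.INTER_CUBIC))
```

```text
(no output)
```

View pics/w2c.png

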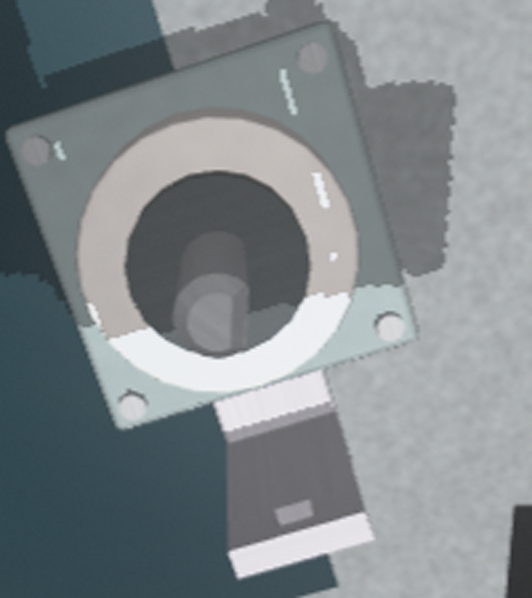

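View pics/w2d.png

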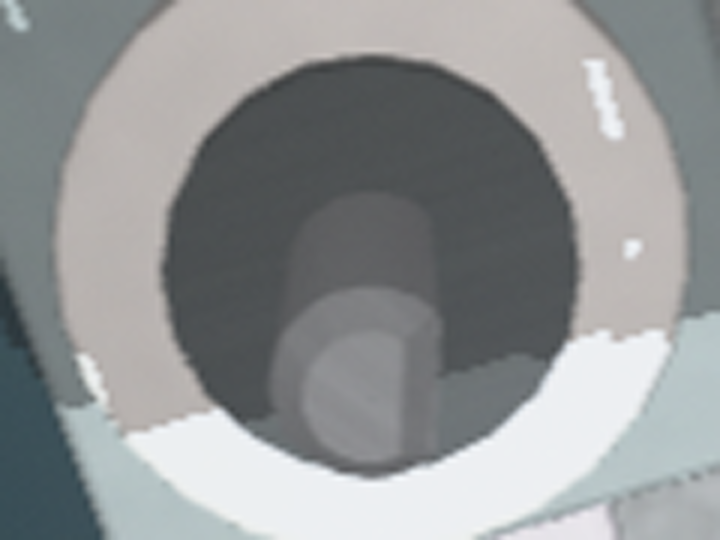

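Run:
```python
from h import *
c=get_calibration('wrist')
k=2.66
cp=lambda x,y:(240+x/k-.31,105+y/k-.31)
cd=lambda x,y:(260+x/6-.42,160+y/6-.42)
def yaw(p,q,off): 
    d=q-p; return (np.degrees(np.arctan2(d[1],d[0]))-off+180)%360-180
g=[ray('wrist',*cp(*q),.098,c) for q in [(229,551),(364,514),(240,578),(374,541)]]
print(np.round(g,4)); print('guide yaw',yaw(g[0],g[1],90),yaw(g[2],g[3],90),np.mean(g,0))
for z in (.01,.02,.03):
  b=[ray('wrist',*cp(*q),z,c) for q in [(6,130),(329,21),(416,338),(122,430)]]
  print(z,np.mean(b,0).round(4),'sides',[round(np.linalg.norm(b[i]-b[i-1]),4) for i in range(4)],'yaw',[round(x,2) for x in (yaw(b[0],b[1],90),yaw(b[3],b[2],90),yaw(b[0],b[3],0),yaw(b[1],b[2],0))])
pts=[(375,55),(163,270),(579,270),(203,135),(540,140),(373,477),(225,415),(545,370)]
w=np.array([ray('wrist',*cd(*q),.06,c)[:2] for q in pts])
A=np.c_[2*w,np.ones(len(w))];s=np.linalg.lstsq(A,(w**2).sum(1),rcond=None)[0];print('cap c',s[:2],'r',np.sqrt(s[2]+s[:2]@s[:2]))
for z in (.122,):print('spindle top', ray('wrist',*cd(368,395),z,c))
```

```text
[[0.6414 0.0759 0.098 ]
 [0.6417 0.1194 0.098 ]
 [0.6515 0.0764 0.098 ]
 [0.6516 0.12   0.098 ]]
guide yaw -0.44347463433592793 -0.1643896385236019 [0.64656345 0.09790849 0.098     ]
0.01 [0.563 0.097 0.01 ] sides [np.float64(0.121), np.float64(0.1196), np.float64(0.1201), np.float64(0.1182)] yaw [np.float64(0.52), np.float64(0.95), np.float64(0.82), np.float64(0.16)]
0.02 [0.5611 0.0976 0.02  ] sides [np.float64(0.1179), np.float64(0.1165), np.float64(0.117), np.float64(0.1152)] yaw [np.float64(0.52), np.float64(0.95), np.float64(0.82), np.float64(0.16)]
0.03 [0.5591 0.0983 0.03  ] sides [np.float64(0.1148), np.float64(0.1135), np.float64(0.1139), np.float64(0.1121)] yaw [np.float64(0.52), np.float64(0.95), np.float64(0.82), np.float64(0.16)]
cap c [0.56174224 0.09689901] r 0.03020069957800281
spindle top [0.5622746  0.09678965 0.122     ]
```

Emit:
apply_moves(motion=[[[0, 0, 0], [0, -0.08, 2.5], 1], [[0, 0, 0], [0, 0, 2.5], 1], [[0, 0, 0], [0, 0, 2.5], 1], [[0, 0, 0], [0, 0, 2.5], 1], [[0, 0, 0], [0, 0, 2.5], 1], [[0, 0, 0], [0, 0, 2], 1], [[0, 0, 0], [0, 0, 1.5], 1], [[0, 0, 0], [0, 0, 1], 1], [[0, 0, 0], [0, 0, 0.5], 1], [[0, 0, 0], [0, 0, 0], 1], [[0, 0, 0], [0, 0, 0], 1]])

```text
clock: 6.05
position: [0.5625, 0.097, 0.0758]
tcp_rot: [0.151, 0.989, 0.0, 0.001]
contact_force: [0.1, -0.3, 0.9]
grip_width: 0.0882
```

Run:
```python
from h import *
info([.562,.0972,.075],2.836); im=snap('wrist','w3')
```

```text
t 6.05 p [0.5625 0.097  0.0758] xang 2.8386 tilt [ 0.0011 -0.     -1.    ] j [-0.03  0.58  1.54 -0.    1.01 -1.3 ] F [ 0.1 -0.3  0.9] T [-0.   -0.15 -0.03] w 0.0882
shift tool cm [ 0.05 -0.    0.08]
turn about tool z 0.0026 j6 after
```

View pics/w3.png

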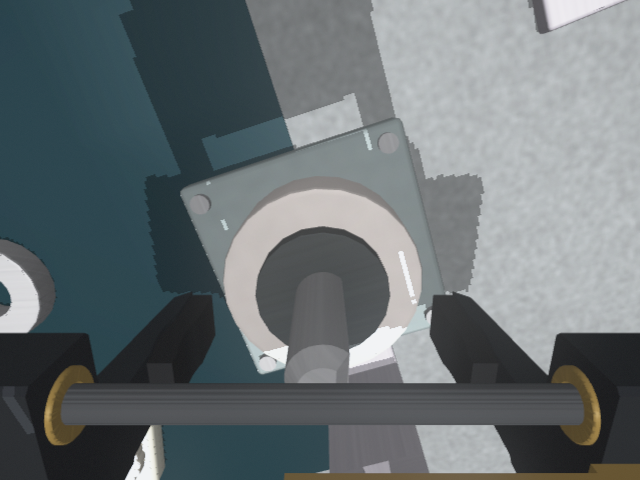

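Emit:
apply_moves(motion=[[[0, 0, 0], [0.05, -0.2, 0], 1], [[0, 0, 0], [0, 0, 0], 0.2], [[0, 0, 0], [0, 0, 0], -0.2], [[0, 0, 0], [0, 0, 0], -0.4], [[0, 0, 0], [0, 0, 0], -1], [[0, 0, 0], [0, 0, 0], -1], [[0, 0, 0], [0, 0, 0], -1], [[0, 0, 0], [0, 0, 0], -1], [[0, 0, 0], [0, 0, 0], -1], [[0, 0, 0], [0, 0, 0], -1]])

```text
clock: 7.1
position: [0.5611, 0.0957, 0.0751]
tcp_rot: [0.151, 0.989, 0.0, 0.0]
contact_force: [0.9, 0.2, -1.7]
grip_width: 0.0195
```

Run:
```python
from h import *
info([.562,.0972,.075],1.5758)
```

```text
t 7.1 p [0.5611 0.0957 0.0751] xang 2.8385 tilt [ 2.e-04  9.e-04 -1.e+00] j [-0.04  0.58  1.55  0.    1.01 -1.31] F [ 0.9  0.2 -1.7] T [ 0.02 -0.15 -0.01] w 0.0195
shift tool cm [-0.04  0.17  0.01]
turn about tool z 1.2627 j6 after
```

Emit:
apply_moves(motion=[[[0, 0, 0.09], [0.018, 0, 0], -1], [[0, 0, 0.09], [0.018, 0, 0], -1], [[0, 0, 0.09], [0.018, 0, 0], -1], [[0, 0, 0.09], [0.018, 0, 0], -1], [[0, 0, 0.09], [0.018, 0, 0], -1], [[0, 0, 0.09], [0.018, 0, 0], -1], [[0, 0, 0.09], [0.018, 0, 0], -1], [[0, 0, 0.09], [0.018, 0, 0], -1], [[0, 0, 0.09], [0.018, 0, 0], -1], [[0, 0, 0.09], [0.018, 0, 0], -1], [[0, 0, 0.09], [0.018, 0, 0], -1], [[0, 0, 0.09], [0.018, 0, 0], -1], [[0, 0, 0.09], [0.018, 0, 0], -1], [[0, 0, 0.09], [0.018, 0, 0], -1], [[0, 0, 0], [0, 0, 0], -1], [[0, 0, 0], [0, 0, 0], -1], [[0, 0, 0], [0, 0, 0], -1]])

```text
clock: 8.8
position: [0.5604, 0.0978, 0.0751]
tcp_rot: [0.704, 0.71, 0.001, 0.0]
contact_force: [5.3, 4.4, -2.6]
grip_width: 0.0197
```

Run:
```python
from h import *
info([.562,.0972,.075],1.5758);snap('wrist','w4')
```

```text
t 8.8 p [0.5604 0.0978 0.0751] xang 1.5786 tilt [ 0.0024  0.0012 -1.    ] j [-0.03  0.58  1.55  0.    1.01 -0.04] F [ 5.3  4.4 -2.6] T [ 0.68 -0.79 -0.02] w 0.0197
shift tool cm [-0.06  0.16  0.01]
turn about tool z 0.0028 j6 after
```

View pics/w4.png

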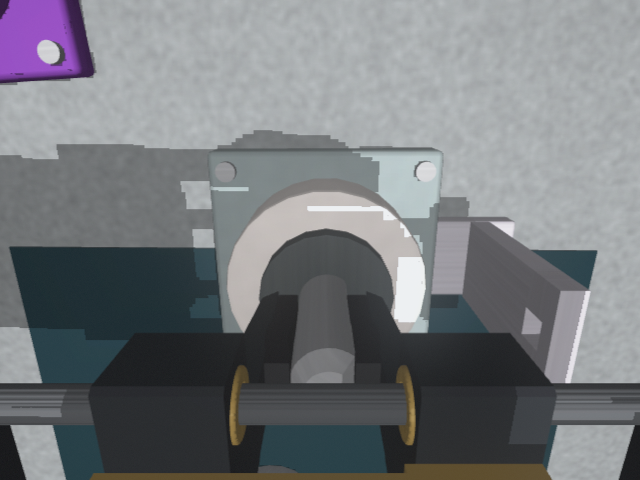

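Run:
```python
from h import *
im=cv2.imread('pics/w4.png');c=get_calibration('wrist')
cv2.imwrite('pics/w4c.png',cv2.resize(im[140:180,205:450],None,fx=3.2,fy=6,interpolation=cv2.INTER_CUBIC))
cv2.imwrite('pics/w4d.png',cv2.resize(im[200:400,430:600],None,fx=3,fy=3,interpolation=cv2.INTER_CUBIC))
g=im.astype(float).mean(2)
```

```text
(no output)
```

View pics/w4c.png

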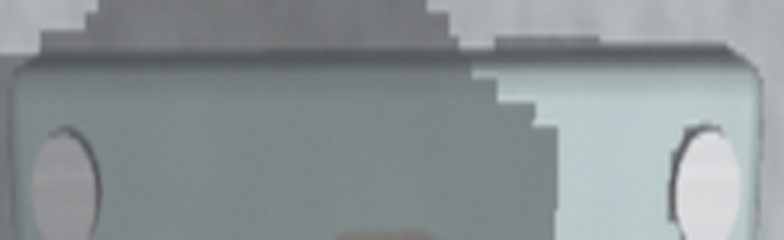

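View pics/w4d.png

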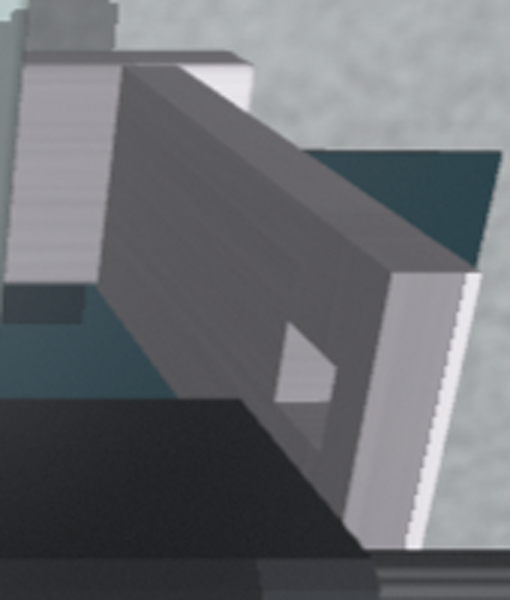

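Run:
```python
from h import *
im=cv2.imread('pics/w4.png');c=get_calibration('wrist')
cp=lambda x,y:(430+x/3-.33,200+y/3-.33)
def yaw(p,q,off): 
    d=q-p; return round((np.degrees(np.arctan2(d[1],d[0]))-off+180)%360-180,2)
r=lambda q,z:ray('wrist',*q,z,c)
print('guide',yaw(r(cp(345,520),.098),r(cp(391,272),.098),90), r(cp(391,272),.098),r(cp(475,272),.098),yaw(r(cp(391,272),.098),r(cp(470,272),.098),0))
# base edge via gradient
g=cv2.GaussianBlur(im,(0,0),.7).astype(float).mean(2)
hs=im[:,:,:].astype(int); 
# base colour has G-R larger than bench
d=cv2.GaussianBlur((hs[:,:,1]-hs[:,:,2]).astype(np.float32),(0,0),.7)
us=[];vs=[]
for u in range(225,430):
    col=d[140:165,u]; i=np.argmax(col>6)
    if i>0: us.append(u); vs.append(140+i-(col[i]-6)/(col[i]-col[i-1]))
p=np.polyfit(us,vs,1);print('slope deg',np.degrees(p[0]),np.std(np.polyval(p,us)-vs),len(us))
print('edge yaw',yaw(r((230,np.polyval(p,230)),.012),r((425,np.polyval(p,425)),.012),0))
print('hole',r(cp(305,360),.085))
# screws
for x0 in (212,412):
    sub=im[155:190,x0:x0+28].astype(int); m=(abs(sub[:,:,1]-sub[:,:,2])<8)&(sub.mean(2)>(120 if x0<300 else 190))
    n,l,st,ce=cv2.connectedComponentsWithStats(m.astype(np.uint8)); k=1+np.argmax(st[1:,4]); print(st[k],ce[k]+[x0,155])
```

```text
guide 1.13 [0.64129277 0.1189962  0.098     ] [0.6508555  0.11905338 0.098     ] 0.34
slope deg -0.5749943100087517 0.3894130989099892 205
edge yaw 0.94
hole [0.64103639 0.10038387 0.085     ]
[  1   6  23  22 342] [224.35380117 172.01169591]
[  5   7  19  20 305] [425.98360656 171.4557377 ]
```

Emit:
apply_moves(motion=[[[0, 0, 0], [0, 0, 0], 0.2], [[0, 0, 0], [0, 0, 0], 0.6], [[0, 0, 0], [0, 0, 0], 1], [[0, 0, 0], [0, 0, 0], 1], [[0, 0, 0], [0, 0, 0], 1], [[0, 0, 0], [0, 0, -1], 1], [[0, 0, 0], [0, 0, -2], 1], [[0, 0, 0], [0, 0, -3], 1], [[0, 0, 0], [0, 0, -3], 1], [[0, 0, 0], [0, 0, -3], 1], [[0, 0, 0], [0, 0, -3], 1], [[0, 0, 0], [0, 0, -3], 1], [[0, 0, 0], [0, 0, 0], 1], [[0, 0, 0], [0, 0, 0], 1]])

```text
clock: 10.25
position: [0.5594, 0.0971, 0.2555]
tcp_rot: [0.704, 0.71, 0.0, 0.0]
contact_force: [-0.7, -0.2, -0.2]
grip_width: 0.088
```

Run:
```python
from h import *
info([.562,.098,.2511],0.95);im=snap('wrist','w5')
cv2.imwrite('pics/w5c.png',cv2.resize(im[80:340,200:460],None,fx=2.3,fy=2.3,interpolation=cv2.INTER_CUBIC))
p,r,s=state()
```

```text
t 10.25 p [0.5594 0.0971 0.2555] xang 1.5788 tilt [ 7.e-04 -1.e-04 -1.e+00] j [-0.03  0.4   1.34 -0.    1.41 -0.04] F [-0.7 -0.2 -0.2] T [-0.07 -0.09 -0.01] w 0.088
shift tool cm [0.09 0.26 0.44]
turn about tool z 0.6288 j6 after
```

View pics/w5c.png

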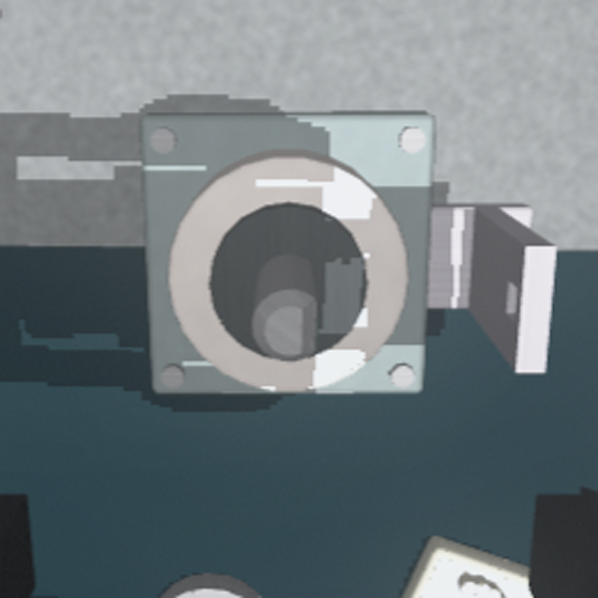

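Run:
```python
from h import *
c=get_calibration('wrist')
cp=lambda x,y:(200+x/2.3-.28,80+y/2.3-.28)
r=lambda q,z:ray('wrist',*cp(*q),z,c)
def yaw(p,q,off): 
    d=q-p; return round((np.degrees(np.arctan2(d[1],d[0]))-off+180)%360-180,2)
print('screws',yaw(r((163,140),.014),r((413,139),.014),0),yaw(r((172,376),.014),r((403,376),.014),0),yaw(r((172,376),.014),r((163,140),.014),90),yaw(r((403,376),.014),r((413,139),.014),90), np.mean([r(q,.014) for q in [(163,140),(413,139),(172,376),(403,376)]],0))
g=[r(q,.098) for q in [(516,372),(546,372),(523,245),(555,246)]]
print(np.round(g,4),np.mean(g,0),yaw(g[0],g[2],90),yaw(g[1],g[3],90))
pts=[(289,203),(210,280),(368,280),(289,361),(232,225),(345,225)]
w=np.array([r(q,.06)[:2] for q in pts])
A=np.c_[2*w,np.ones(len(w))];s=np.linalg.lstsq(A,(w**2).sum(1),rcond=None)[0];print('cap c',s[:2],'r',np.sqrt(s[2]+s[:2]@s[:2]))
print('flat line',yaw(r((317,305),.116),r((317,350),.116),-90))
info([.52,-.262,.26])
```

```text
screws 0.63 0.43 0.37 0.43 [0.56134868 0.09588772 0.014     ]
[[0.6401 0.0757 0.098 ]
 [0.6504 0.0758 0.098 ]
 [0.6386 0.12   0.098 ]
 [0.6492 0.1197 0.098 ]] [0.64458021 0.0977933  0.098     ] 1.89 1.57
cap c [0.56153009 0.09742221] r 0.030265720855708264
flat line 1.08
t 10.3 p [0.5592 0.0971 0.2545] xang 1.5787 tilt [-0.0011  0.     -1.    ] j [-0.03  0.4   1.34 -0.    1.41 -0.04] F [-0.3 -0.4 -0.3] T [-0.02 -0.09  0.05] w 0.0885
shift tool cm [-35.88  -4.2   -0.55]
```

Emit:
apply_moves(motion=[[[0, 0, 0], [-3, 0, 0], 1], [[0, 0, 0], [-3, 0, 0], 1], [[0, 0, 0], [-3, 0, 0], 1], [[0, 0, 0], [-3, 0, 0], 1], [[0, 0, 0], [-3, 0, 0], 1], [[0, 0, 0], [-3, 0, 0], 1], [[0, 0, 0], [-3, 0, 0], 1], [[0, 0, 0], [-3, 0, 0], 1], [[0, 0, 0], [-3, 0, 0], 1], [[0, 0, 0], [-3, 0, 0], 1], [[0, 0, 0], [-3, 0, 0], 1], [[0, 0, 0], [-3, 0, 0], 1], [[0, 0, 0.126], [0, 0, 0], 1], [[0, 0, 0.126], [0, 0, 0], 1], [[0, 0, 0.126], [0, 0, 0], 1], [[0, 0, 0.126], [0, 0, 0], 1], [[0, 0, 0.126], [0, 0, 0], 1], [[0, 0, 0], [0, 0, 0], 1], [[0, 0, 0], [0, 0, 0], 1]])

```text
clock: 12.2
position: [0.5622, -0.2628, 0.2542]
tcp_rot: [0.889, 0.458, -0.0, -0.001]
contact_force: [1.0, 0.1, -0.1]
grip_width: 0.0882
```

Run:
```python
from h import *
info();im=snap('wrist','w6')
```

```text
t 12.2 p [ 0.5622 -0.2628  0.2542] xang 0.9521 tilt [-0.0013  0.001  -1.    ] j [-0.63  0.52  1.15 -0.    1.47 -0.01] F [ 1.   0.1 -0.1] T [ 0.01 -0.02 -0.06] w 0.0882
```

View pics/w6.png

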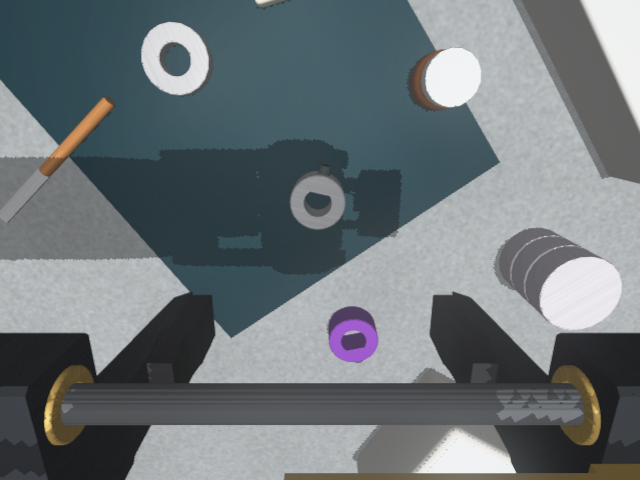

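Run:
```python
from h import *
im=cv2.imread('pics/w6.png')
cv2.imwrite('pics/w6c.png',cv2.resize(im[155:240,270:370],None,fx=7,fy=7,interpolation=cv2.INTER_CUBIC))
```

```text
(no output)
```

View pics/w6c.png

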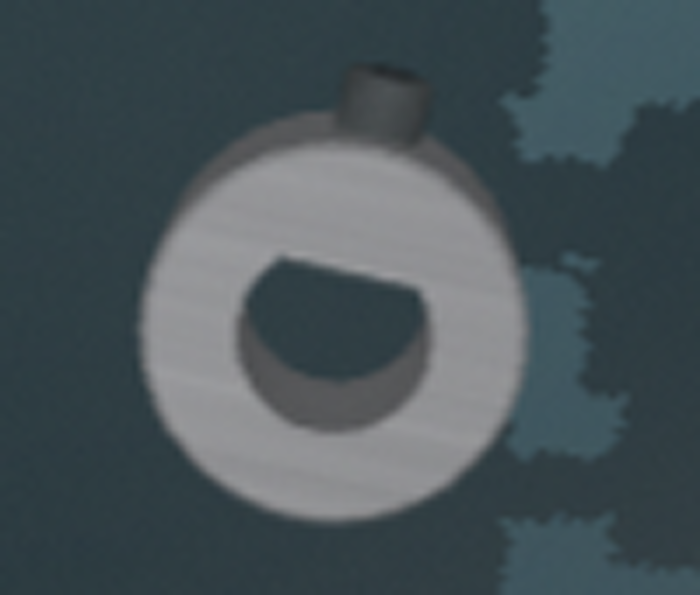

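Run:
```python
from h import *
c=get_calibration('wrist')
cp=lambda x,y:(270+x/7-.43,155+y/7-.43)
r=lambda q,z:ray('wrist',*cp(*q),z,c)
def circ(pts,z):
    w=np.array([r(q,z)[:2] for q in pts]);A=np.c_[2*w,np.ones(len(w))];s=np.linalg.lstsq(A,(w**2).sum(1),rcond=None)[0];return s[:2],np.sqrt(s[2]+s[:2]@s[:2])
o,rad=circ([(140,330),(526,335),(333,522),(205,178),(470,190),(335,142),(190,460),(480,455)],.03);print(o,rad)
a,b=r((284,258),.03),r((416,290),.03); e=b-a;print('flat',np.linalg.norm(e),'normal',np.arctan2(e[1],e[0])+np.pi/2,'dist',np.linalg.norm((a+b)[:2]/2-o))
# stub end: top of the end at z=.021 (390,68); stub centre at end, top
s=r((388,66),.018);d=s[:2]-o;print('stub',np.arctan2(d[1],d[0]),np.linalg.norm(d))
s=r((383,140),.021);d=s[:2]-o;print('stub root',np.arctan2(d[1],d[0]),np.linalg.norm(d))
ang=np.arctan2(e[1],e[0])+np.pi/2
info([*o,.25],ang)
```

```text
[ 0.55470153 -0.26464731] 0.026330730405403888
flat 0.018180776150028805 normal 0.7094104128862659 dist 0.008463160457766855
stub 0.734990271704924 0.034927916896956956
stub root 0.680854220008408 0.025530905323219378
t 12.25 p [ 0.5623 -0.2628  0.2544] xang 0.9518 tilt [-1.e-03  7.e-04 -1.e+00] j [-0.63  0.52  1.15 -0.    1.47 -0.01] F [0.3 0.6 0.1] T [-0.03 -0.02 -0.  ] w 0.088
shift tool cm [-0.59 -0.51  0.45]
turn about tool z 0.2424 j6 after
```

Emit:
apply_moves(motion=[[[0, 0, 0], [-0.6, -0.5, 3], 1], [[0, 0, 0.12], [0, 0, 3], 1], [[0, 0, 0.12], [0, 0, 2], 1], [[0, 0, 0], [0, 0, 0], 1], [[0, 0, 0], [0, 0, 0], 1], [[0, 0, 0], [0, 0, 0], 1]])

```text
clock: 12.85
position: [0.5554, -0.2652, 0.1766]
tcp_rot: [0.937, 0.348, 0.001, 0.001]
contact_force: [0.7, 0.1, -0.4]
grip_width: 0.0882
```

Run:
```python
from h import *
info();im=snap('wrist','w7')
cv2.imwrite('pics/w7c.png',cv2.resize(im[170:290,250:390],None,fx=5,fy=5,interpolation=cv2.INTER_CUBIC))
```

```text
t 12.85 p [ 0.5554 -0.2652  0.1766] xang 0.7119 tilt [ 0.002  -0.0014 -1.    ] j [-0.64  0.56  1.29  0.    1.28  0.22] F [ 0.7  0.1 -0.4] T [-0.06  0.01  0.02] w 0.0882
```

View pics/w7c.png

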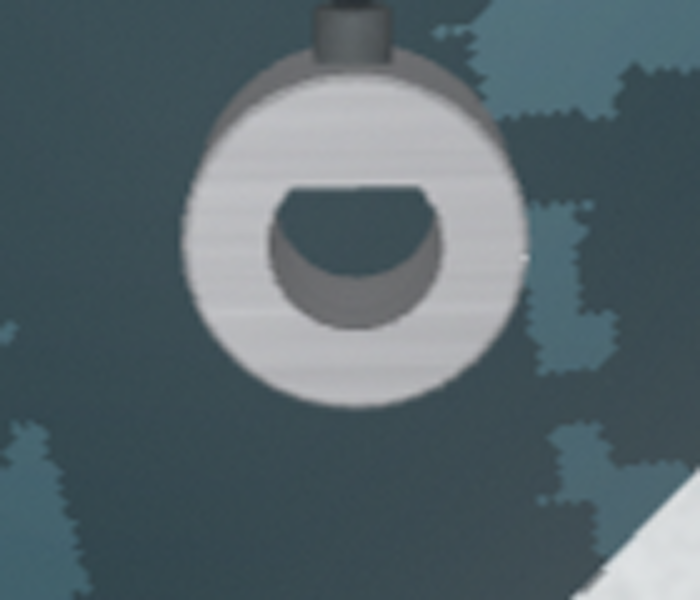

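Run:
```python
from h import *
c=get_calibration('wrist')
cp=lambda x,y:(250+x/5-.4,170+y/5-.4)
r=lambda q,z:ray('wrist',*cp(*q),z,c)
w=np.array([r(q,.03)[:2] for q in [(182,243),(528,243),(356,407),(240,108),(470,108),(353,75),(230,355),(485,352)]]);A=np.c_[2*w,np.ones(len(w))];s=np.linalg.lstsq(A,(w**2).sum(1),rcond=None)[0];print(s[:2],np.sqrt(s[2]+s[:2]@s[:2]))
a,b=r((290,187),.03),r((420,187),.03);e=b-a;print('ang',np.arctan2(e[1],e[0])+np.pi/2)
info([*s[:2],.003])
```

```text
[ 0.55476008 -0.26465212] 0.026307178694878208
ang 0.7095525825908118
t 12.9 p [ 0.5554 -0.2651  0.1766] xang 0.7112 tilt [ 0.0019 -0.0014 -1.    ] j [-0.64  0.56  1.29 -0.    1.28  0.22] F [-0.7  0.1  1.1] T [-0.02  0.02 -0.05] w 0.0879
shift tool cm [-0.02 -0.12 17.36]
```

Emit:
apply_moves(motion=[[[0, 0, 0], [0, -0.1, 3], 1], [[0, 0, 0], [0, 0, 3], 1], [[0, 0, 0], [0, 0, 3], 1], [[0, 0, 0], [0, 0, 3], 1], [[0, 0, 0], [0, 0, 2], 1], [[0, 0, 0], [0, 0, 1.2], 1], [[0, 0, 0], [0, 0, 1], 1], [[0, 0, 0], [0, 0, 0.6], 1], [[0, 0, 0], [0, 0, 0.3], 1], [[0, 0, 0], [0, 0, 0], 1], [[0, 0, 0], [0, 0, 0], 1]])

```text
clock: 14.0
position: [0.5546, -0.2643, 0.0048]
tcp_rot: [0.938, 0.347, 0.0, 0.0]
contact_force: [0.1, -1.0, 0.1]
grip_width: 0.0882
```

Run:
```python
from h import *
info([.5548,-.26465,.003],.7095)
```

```text
t 14.0 p [ 0.5546 -0.2643  0.0048] xang 0.7089 tilt [ 9.e-04 -6.e-04 -1.e+00] j [-0.64  0.77  1.43  0.    0.94  0.23] F [ 0.1 -1.   0.1] T [-0.03 -0.05  0.03] w 0.0882
shift tool cm [-0.01  0.04  0.18]
turn about tool z -0.0006 j6 after
```

Emit:
apply_moves(motion=[[[0, 0, 0], [0, 0.04, 0.1], 1], [[0, 0, 0], [0, 0, 0], 0.6], [[0, 0, 0], [0, 0, 0], 0.4], [[0, 0, 0], [0, 0, 0], 0.25], [[0, 0, 0], [0, 0, 0], 0], [[0, 0, 0], [0, 0, 0], -1], [[0, 0, 0], [0, 0, 0], -1], [[0, 0, 0], [0, 0, 0], -1], [[0, 0, 0], [0, 0, 0], -1]])

```text
clock: 14.9
position: [0.5545, -0.2644, 0.0031]
tcp_rot: [0.938, 0.347, 0.0, 0.0]
contact_force: [0.9, -0.7, 0.7]
grip_width: 0.051
```

Run:
```python
from h import *
info([.5548,-.26465,.003],.7095)
```

```text
t 14.9 p [ 0.5545 -0.2644  0.0031] xang 0.7088 tilt [ 1.e-04 -1.e-04 -1.e+00] j [-0.64  0.77  1.43 -0.    0.94  0.23] F [ 0.9 -0.7  0.7] T [-0.04 -0.03  0.05] w 0.051
shift tool cm [0.01 0.04 0.01]
turn about tool z -0.0007 j6 after
```

Emit:
apply_moves(motion=[[[0, 0, 0], [0, 0, -0.5], -1], [[0, 0, 0], [0, 0, -1], -1], [[0, 0, 0], [0, 0, -2], -1], [[0, 0, 0], [0, 0, -3], -1], [[0, 0, 0], [0, 0, -3], -1], [[0, 0, 0], [0, 0, -3], -1], [[0, 0, 0], [0, 0, -3], -1], [[0, 0, 0], [0, 0, -3], -1], [[0, 0, 0], [0, 0, -1.5], -1], [[0, 0, 0.1], [0, 0, 0], -1], [[0, 0, 0.1], [0, 0, 0], -1], [[0, 0, 0.1], [0, 0, 0], -1], [[0, 0, 0.1], [0, 0, 0], -1], [[0, 0, 0.1], [0, 0, 0], -1], [[0, 0, 0.1], [0, 0, 0], -1], [[0, 0, 0.1], [0, 0, 0], -1], [[0, 0, 0], [0, 0, 0], -1], [[0, 0, 0], [0, 0, 0], -1]])

```text
clock: 16.7
position: [0.5544, -0.2643, 0.2035]
tcp_rot: [1.0, 0.006, 0.0, 0.0]
contact_force: [0.3, 0.6, -1.8]
grip_width: 0.0513
```

Run:
```python
from h import *
info([.562,.0977,.21],.008);im=snap('wrist','w8')
```

```text
t 16.7 p [ 0.5544 -0.2643  0.2035] xang 0.0115 tilt [ 2.e-04 -1.e-04 -1.e+00] j [-0.64  0.54  1.26 -0.    1.34  0.92] F [ 0.3  0.6 -1.8] T [0.08 0.03 0.05] w 0.0513
shift tool cm [  1.18 -36.19  -0.65]
turn about tool z 0.0035 j6 after
```

View pics/w8.png

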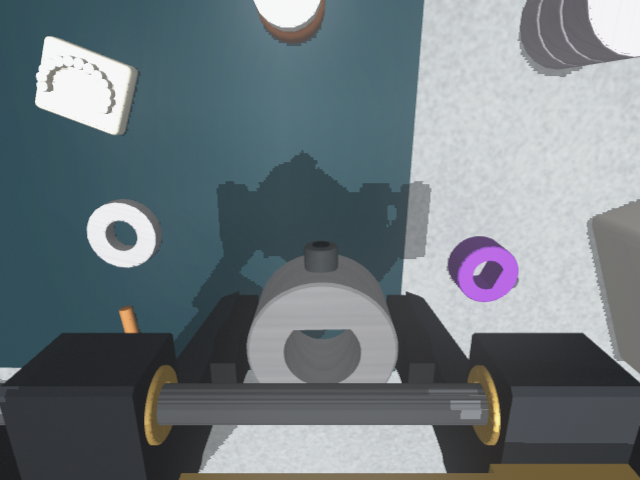

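```bash
cat > meas.py <<'E'
from h import *
import sys
im=cv2.imread('pics/%s.png'%sys.argv[1])
cv2.imwrite('pics/%sc.png'%sys.argv[1],cv2.resize(im[230:390,235:410],None,fx=4,fy=3.7,interpolation=cv2.INTER_CUBIC))
E
python3 meas.py w8
```

```text
(no output)
```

View pics/w8c.png

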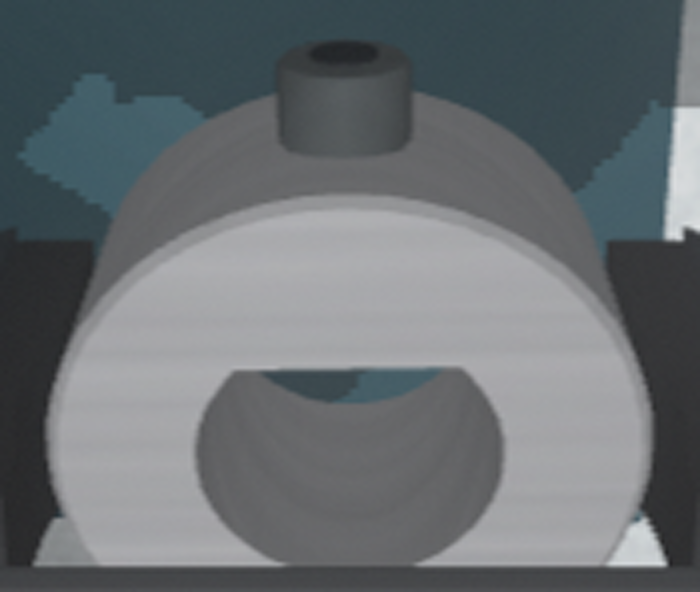

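Run:
```python
from h import *
c=get_calibration('wrist');p,rr,s=state();M=rr.as_matrix()
cp=lambda x,y:(235+x/4-.37,230+y/3.7-.37)
r=lambda q,z:M.T@(ray('wrist',*cp(*q),p[2]+z,c)-p)
zt=.0269
pts=[(47,435),(653,440),(352,208),(120,305),(585,300),(205,240),(500,240)]
w=np.array([r(q,zt)[:2] for q in pts]);A=np.c_[2*w,np.ones(len(w))];sl=np.linalg.lstsq(A,(w**2).sum(1),rcond=None)[0];print('centre tool mm',1000*sl[:2],'r',1000*np.sqrt(sl[2]+sl[:2]@sl[:2]))
a,b=r((235,370),zt),r((460,367),zt);e=b-a;print('flat',1000*np.linalg.norm(e),'ang deg rel tool y',np.degrees(np.arctan2(e[1],e[0]))-90, 1000*(a+b)/2)
print('screw end',1000*r((343,52),.0119), 'bore l/r',1000*r((196,450),zt),1000*r((503,450),zt))
```

```text
centre tool mm [-2.19616232  0.09311502] r 26.303027208032066
flat 19.178670910976713 ang deg rel tool y -0.8439871476938663 [  8.15199002  -0.25810148 -26.89872076]
screw end [ 33.8326129   -0.62374885 -11.89465309] bore l/r [ -0.52086252 -13.43153114 -26.90116945] [ -0.56632691  13.24512944 -26.89901993]
```

Emit:
apply_moves(motion=[[[0, 0, 0], [0.1, -1.5, -0.2], -1], [[0, 0, 0], [0.1, -3, -0.2], -1], [[0, 0, 0], [0.1, -3, 0], -1], [[0, 0, 0], [0.1, -3, 0], -1], [[0, 0, 0], [0.1, -3, 0], -1], [[0, 0, 0], [0.1, -3, 0], -1], [[0, 0, 0], [0.1, -3, 0], -1], [[0, 0, 0], [0.1, -3, 0], -1], [[0, 0, 0], [0.1, -3, 0], -1], [[0, 0, 0], [0.1, -3, 0], -1], [[0, 0, 0], [0.1, -3, 0], -1], [[0, 0, 0], [0.1, -3, 0], -1], [[0, 0, 0.012], [0, -1.7, 0], -1], [[0, 0, 0], [0, 0, 0], -1], [[0, 0, 0], [0, 0, 0], -1], [[0, 0, 0], [0, 0, 0], -1]])

```text
clock: 18.35
position: [0.5632, 0.0972, 0.2072]
tcp_rot: [1.0, -0.002, -0.0, 0.0]
contact_force: [-0.5, -0.9, -1.7]
grip_width: 0.0509
```

Run:
```python
from h import *
info([.5625,.0975,.15],.0);im=snap('wrist','w9');snap('scene','s9');snap('top','t9')
s=cv2.imread('pics/s9.png');t=cv2.imread('pics/t9.png')
f=lambda im,x,y,w,h,k:cv2.resize(im[y:y+h,x:x+w],None,fx=k,fy=k,interpolation=cv2.INTER_CUBIC)
cv2.imwrite('pics/s9c.png',f(s,270,170,120,150,4))
```

```text
t 18.35 p [0.5632 0.0972 0.2072] xang -0.0033 tilt [-0.e+00 -1.e-04 -1.e+00] j [-0.03  0.44  1.4  -0.    1.3   1.54] F [-0.5 -0.9 -1.7] T [ 0.08 -0.01 -0.03] w 0.0509
shift tool cm [-0.07 -0.03  5.72]
turn about tool z -0.0033 j6 after
```

View pics/w9.png

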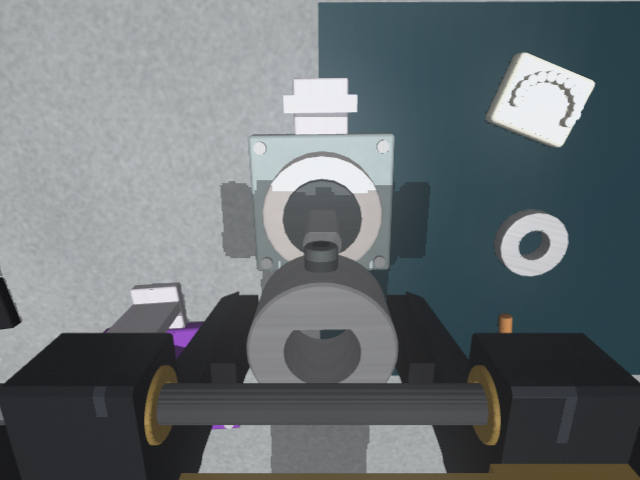

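View pics/s9c.png

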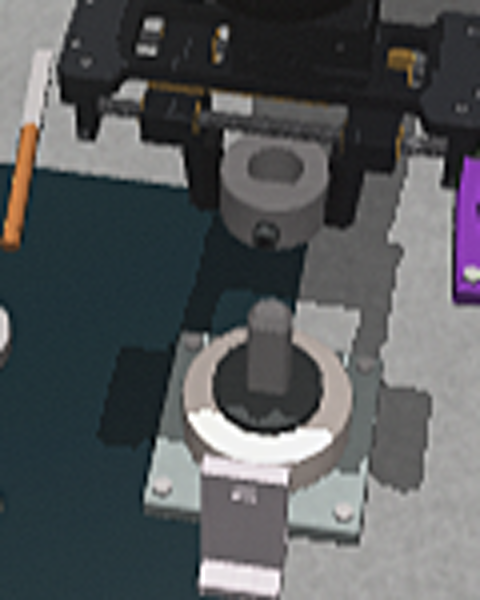

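Run:
```python
from h import *
im=cv2.imread('pics/w9.png')
cv2.imwrite('pics/w9c.png',cv2.resize(im[70:290,235:410],None,fx=4,fy=2.7,interpolation=cv2.INTER_CUBIC))
```

```text
(no output)
```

View pics/w9c.png

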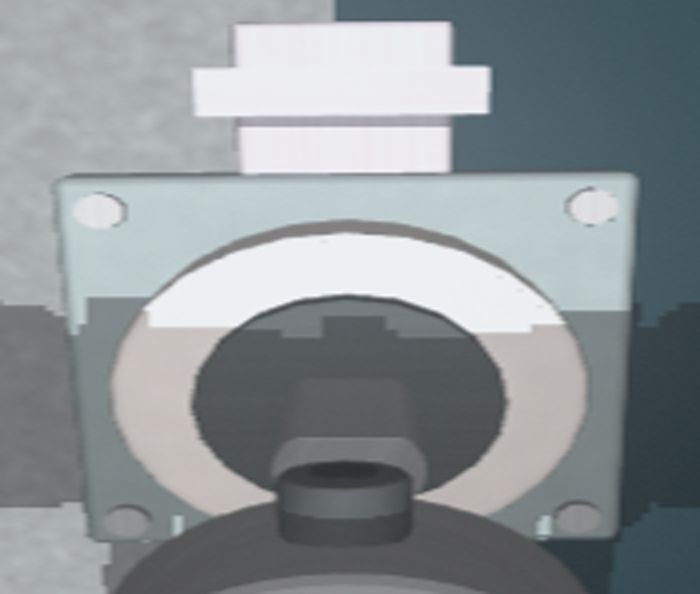

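Run:
```python
from h import *
c=get_calibration('wrist');p,rr,s=state();M=rr.as_matrix()
cp=lambda x,y:(235+x/4-.37,70+y/2.7-.31)
r=lambda q,z:(1000*(M.T@(ray('wrist',*cp(*q),z,c)-p))).round(2)
print('cap l,r',r((192,400),.06),r((508,400),.06),'cap far',r((348,295),.06))
print('spindle l r at z.116',r((271,480),.116),r((428,480),.116),'flat',r((300,438),.116),r((400,438),.116))
print('guide',r((193,68),.098),r((490,68),.098),r((193,115),.098),r((490,113),.098))
```

```text
cap l,r [-1.0000e-02 -2.9740e+01  1.4716e+02] [-9.0000e-02  3.0030e+01  1.4717e+02] cap far [ 29.5   -0.19 147.17]
spindle l r at z.116 [ -4.01 -12.32  91.16] [-4.05 12.32 91.17] flat [ 6.21 -7.66 91.17] [ 6.18  7.84 91.17]
guide [ 86.8  -23.38 109.17] [ 86.76  21.21 109.17] [ 76.82 -23.69 109.17] [ 77.2   21.46 109.17]
```

Emit:
apply_moves(motion=[[[0, 0, 0], [-0.05, 0.02, 2], -1], [[0, 0, 0], [0, 0, 2], -1], [[0, 0, 0], [0, 0, 2], -1], [[0, 0, 0], [0, 0, 1], -1], [[0, 0, 0], [0, 0, 0.5], -1], [[0, 0, 0], [0, 0, 0.3], -1], [[0, 0, 0], [0, 0, 0.3], -1], [[0, 0, 0], [0, 0, 0.2], -1], [[0, 0, 0], [0, 0, 0], -1]])

```text
clock: 19.4
position: [0.5629, 0.0975, 0.1243]
tcp_rot: [1.0, -0.002, 0.0, 0.0]
contact_force: [-0.1, 0.1, -2.3]
grip_width: 0.0508
```

Run:
```python
from h import *
info([.5625,.0975,.073],.0)
```

```text
t 19.4 p [0.5629 0.0975 0.1243] xang -0.0032 tilt [ 3.e-04 -0.e+00 -1.e+00] j [-0.03  0.52  1.5  -0.    1.12  1.54] F [-0.1  0.1 -2.3] T [-0.02  0.    0.02] w 0.0508
shift tool cm [-0.04 -0.    5.13]
turn about tool z -0.0032 j6 after
```

Emit:
apply_moves(motion=[[[0, 0, 0], [0, 0, 0.2], -1], [[0, 0, 0], [0, 0, 0.2], -1], [[0, 0, 0], [0, 0, 0.2], -1], [[0, 0, 0], [0, 0, 0.2], -1], [[0, 0, 0], [0, 0, 0], -1]])

```text
clock: 19.9
position: [0.5627, 0.0975, 0.1158]
tcp_rot: [1.0, -0.002, -0.0, -0.0]
contact_force: [0.2, -0.2, -1.7]
grip_width: 0.0512
```

Run:
```python
from h import *
info([.5625,.0975,.073],.0);im=snap('wrist','w10')
cv2.imwrite('pics/w10c.png',cv2.resize(im[200:390,210:435],None,fx=3.5,fy=3,interpolation=cv2.INTER_CUBIC))
```

```text
t 19.9 p [0.5627 0.0975 0.1158] xang -0.0032 tilt [-6.e-04  0.e+00 -1.e+00] j [-0.03  0.53  1.51  0.    1.1   1.54] F [ 0.2 -0.2 -1.7] T [0.04 0.02 0.05] w 0.0512
shift tool cm [-0.01  0.    4.28]
turn about tool z -0.0032 j6 after
```

View pics/w10c.png

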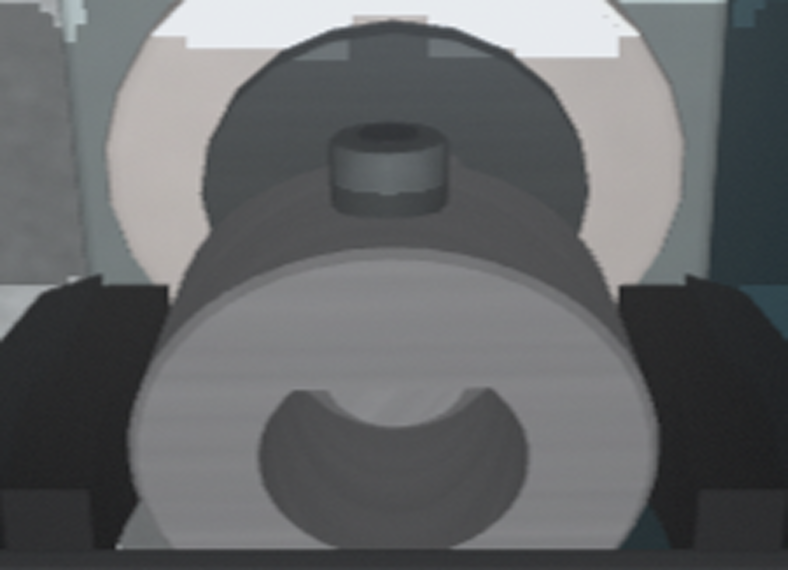

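Emit:
apply_moves(motion=[[[0, 0, 0], [0, 0, 0.2], -1], [[0, 0, 0], [0, 0, 0.2], -1], [[0, 0, 0], [0, 0, 0.2], -1], [[0, 0, 0], [0, 0, 0.2], -1], [[0, 0, 0], [0, 0, 0], -1]])

```text
clock: 20.45
position: [0.5627, 0.0975, 0.1078]
tcp_rot: [1.0, -0.002, -0.0, -0.0]
contact_force: [0.2, -0.0, -1.5]
grip_width: 0.0507
```

Run:
```python
from h import *
info([.5625,.0975,.073],.0)
```

```text
t 20.45 p [0.5627 0.0975 0.1078] xang -0.0033 tilt [-6.e-04  1.e-04 -1.e+00] j [-0.03  0.54  1.52  0.    1.08  1.54] F [ 0.2 -0.  -1.5] T [ 0.05  0.01 -0.06] w 0.0507
shift tool cm [-0.01  0.    3.48]
turn about tool z -0.0033 j6 after
```

No contact; the collar is sliding on freely. Continue to the target height.

Emit:
apply_moves(motion=[[[0, 0, 0], [0, 0, 0.3], -1], [[0, 0, 0], [0, 0, 0.3], -1], [[0, 0, 0], [0, 0, 0.3], -1], [[0, 0, 0], [0, 0, 0.3], -1], [[0, 0, 0], [0, 0, 0.3], -1], [[0, 0, 0], [0, 0, 0], -1]])

```text
clock: 21.05
position: [0.5626, 0.0975, 0.0926]
tcp_rot: [1.0, -0.002, -0.0, -0.0]
contact_force: [0.4, -0.4, -1.9]
grip_width: 0.0513
```

Emit:
apply_moves(motion=[[[0, 0, 0], [0, 0, 0.3], -1], [[0, 0, 0], [0, 0, 0.3], -1], [[0, 0, 0], [0, 0, 0.3], -1], [[0, 0, 0], [0, 0, 0.3], -1], [[0, 0, 0], [0, 0, 0.3], -1], [[0, 0, 0], [0, 0, 0.3], -1], [[0, 0, 0], [0, 0, 0.15], -1], [[0, 0, 0], [0, 0, 0], -1], [[0, 0, 0], [0, 0, 0], -1]])

```text
clock: 21.95
position: [0.5629, 0.0975, 0.0737]
tcp_rot: [1.0, -0.002, 0.0, 0.0]
contact_force: [-0.3, -0.3, -2.0]
grip_width: 0.0512
```

Run:
```python
from h import *
info([.5625,.0975,.073],.0);im=snap('wrist','w11');s=snap('scene','s11')
f=lambda im,x,y,w,h,k:cv2.resize(im[y:y+h,x:x+w],None,fx=k,fy=k,interpolation=cv2.INTER_CUBIC)
cv2.imwrite('pics/s11c.png',f(s,270,190,120,140,4.2))
```

```text
t 21.95 p [0.5629 0.0975 0.0737] xang -0.0032 tilt [ 1.e-04 -0.e+00 -1.e+00] j [-0.03  0.59  1.54 -0.    1.01  1.54] F [-0.3 -0.3 -2. ] T [0.03 0.   0.05] w 0.0512
shift tool cm [-0.04  0.    0.07]
turn about tool z -0.0032 j6 after
```

View pics/w11.png

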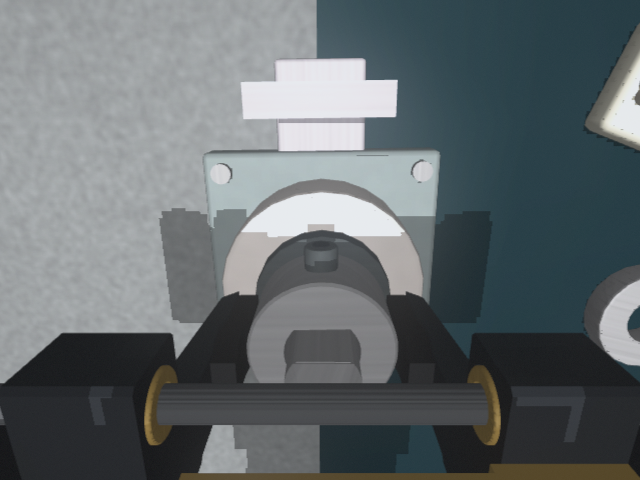

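View pics/s11c.png

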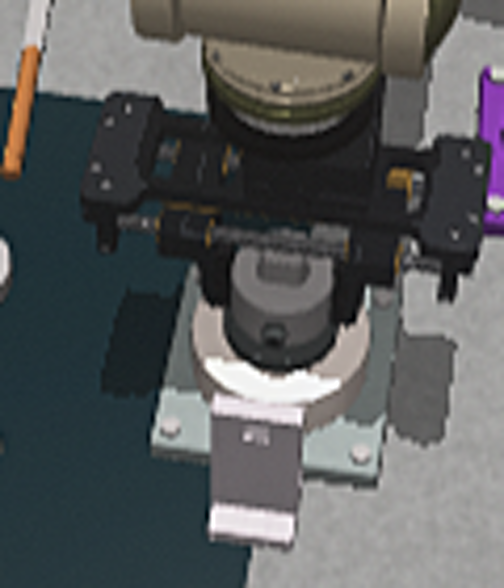

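Run:
```python
from h import *
im=cv2.imread('pics/w11.png')
cv2.imwrite('pics/w11c.png',cv2.resize(im[225:390,235:410],None,fx=4,fy=3.6,interpolation=cv2.INTER_CUBIC))
cv2.imwrite('pics/w11d.png',cv2.resize(im[50:190,195:450],None,fx=3,fy=3,interpolation=cv2.INTER_CUBIC))
```

```text
(no output)
```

View pics/w11c.png

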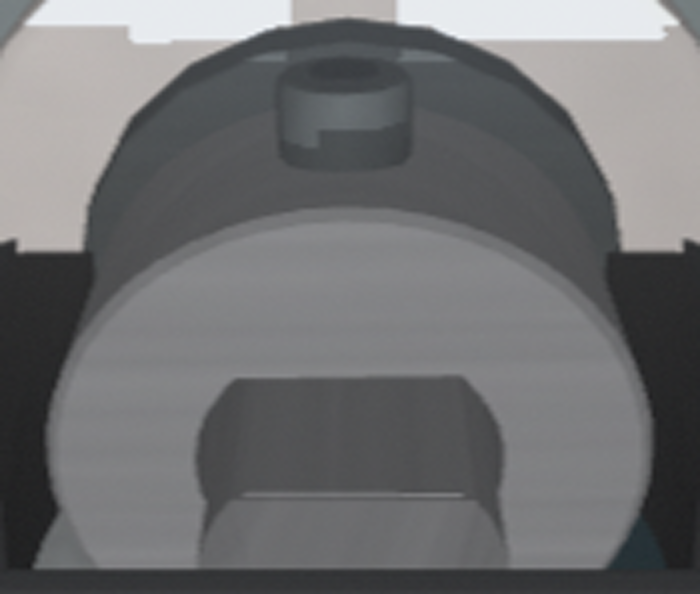

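View pics/w11d.png

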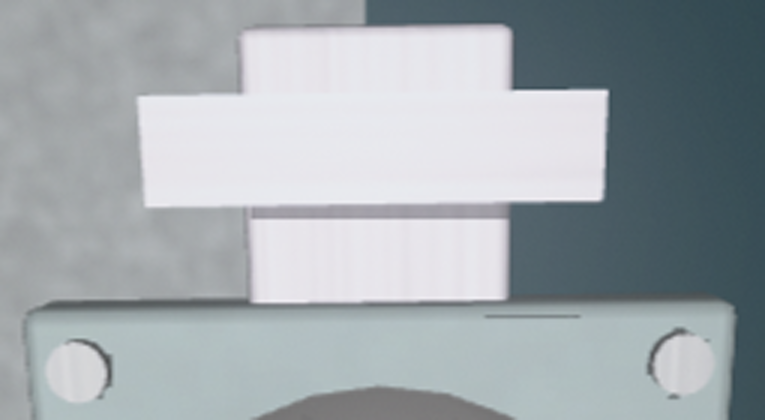

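Run:
```python
from h import *
c=get_calibration('wrist');p,rr,s=state();M=rr.as_matrix()
cp=lambda x,y:(235+x/4-.37,225+y/3.6-.36)
cd=lambda x,y:(195+x/3-.33,50+y/3-.33)
r=lambda q,z:(1000*(M.T@(ray('wrist',*q,z,c)-p))).round(2)
g=np.array([r(cd(*q),.098) for q in [(138,97),(608,90),(147,207),(603,200)]]);print('guide',g.mean(0),[np.degrees(np.arctan2((g[i+1]-g[i])[0],(g[i+1]-g[i])[1])) for i in (0,2)])
zt=p[2]+.0269
a,b=r(cp(237,380),zt),r(cp(463,376.5),zt);e=b-a;print('collar flat',a,b,np.degrees(np.arctan2(e[0],e[1])))
print('bore',r(cp(196,455),zt),r(cp(504,455),zt))
print('screw',r(cp(345,70),p[2]+.0119),'root',r(cp(345,165),p[2]+.0119+.006))
print('spindle side at top',r(cp(200,560),.116),r(cp(510,560),.116),'flat',r(cp(243,496),.116),r(cp(465,495),.116))
```

```text
guide [ 82.32    -0.8025 -24.1925] [np.float64(0.7274858385327327), np.float64(0.781490565837559)]
collar flat [  7.78  -9.69 -26.9 ] [  8.12   9.58 -26.9 ] 1.0108222058907148
bore [ -0.44 -13.44 -26.9 ] [ -0.49  13.32 -26.9 ]
screw [ 33.67  -0.46 -11.89] root [ 26.01  -0.46 -17.89]
spindle side at top [ -0.74 -11.77 -42.22] [ -0.78  12.39 -42.22] flat [  5.73  -8.28 -42.22] [  5.8    8.74 -42.22]
```

Emit:
apply_moves(motion=[[[0, 0, 0], [-0.01, 0, 0.06], -1], [[0, 0, 0], [0, 0, 0], -1], [[0, 0, 0], [0, 0, 0], -1], [[0, 0, 0], [0, 0, 0], -1], [[0, 0, 0], [0, 0, 0], -1], [[0, 0, 0], [0, 0, 0], -1]])

```text
clock: 22.65
position: [0.5627, 0.0975, 0.073]
tcp_rot: [1.0, -0.002, 0.0, -0.0]
contact_force: [0.3, 0.1, -1.5]
grip_width: 0.051
```

Run:
```python
from h import *
info([.5625,.0975,.073],.0); print(np.abs(state()[2]['qvel']).max())
print(sign_off())
```

```text
t 22.65 p [0.5627 0.0975 0.073 ] xang -0.0032 tilt [ 1.e-04  0.e+00 -1.e+00] j [-0.03  0.59  1.54  0.    1.01  1.54] F [ 0.3  0.1 -1.5] T [-0.01  0.05 -0.02] w 0.051
shift tool cm [-0.02  0.    0.  ]
turn about tool z -0.0032 j6 after
0.0008299475222333766
the job is handed in; nothing more can be done
None
```

I gripped the spindle on its flat (jaws read 19.5 mm across), turned it about 72° until the flat faced the guide hole, and released it. I then picked up the collar with the set screw from the bench, turned it to match, lowered it over the spindle, and handed in at 22.7 s still gripping it.

- **Height:** By the arm's reading, the collar's mid-height is about 25 mm above the bearing cap, level with the hole, so its underside is about 10 mm clear of the cap. This assumes it has not slipped in the grip; the wrist pictures showed no shift.
- **Angle:** In the last wrist picture (taken before a final 0.6 mm lowering), the screw measured 0.67° from the tool axis, or 1.0° by the collar's bore flat. The guide measured 0.5 to 0.8°. The screw's line meets the guide within about 0.2 mm sideways of its centre.
- **Stillness and force:** The arm was at rest and level. The wrist showed only about 1.5 N, roughly the collar's weight, and I saw no contact force while it slid on.
- **Disagreement:** Single estimates of the housing's yaw scattered between about −0.4° and 1.9°, mostly near 0.5°. I set the spindle to 0.45° and the collar to about the same.

I did not re-photograph the spacer, cast, jar, spatula and brush at the end, but nothing was moved near them below carrying height.

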